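# Clear a jammed twine spool and load the pay-off cradle

## Robot

A 6-joint arm with a two-finger parallel gripper is mounted at the origin on the work surface; the furniture and walls round the work are solid. World frame = base frame: x ahead of the robot, y to its left, z up, the work surface at z = 0. Lengths are in m, angles in rad, forces in N, time in s.
With the tool pointing down it reaches from about 0.35 to 0.85 m from the base axis. Payload 8.1 kg.
Tool frame: the origin (TCP) lies midway between the tips of the shut fingers; the grasp point (between the pads) lies 19 mm behind it; z points along the fingers, y is the line along which they close (so a half turn about z gives the same grasp; the last joint's range is limited). The gripper opens to 85 mm and grips with 20 to 120 N. Pads are 22 mm wide; open, the fingers measure 114 mm over their backs; the gripper's body (76 mm by 85 mm) begins 54 mm behind the grasp point. The pads swing forward as they close: fully open they stand 13 mm farther back than shut.
Start: joints at [-1.414, 0.13, 1.488, -0, 1.523, -0.085], TCP at [0.144, -0.583, 0.231] pointing down, gripper open.
Joint ranges: [-2.96, 2.96], [-0.89, 2.26], [0.02, 2.5], [-1.34, 4.48], [0, 2.73], [-2.66, 2.66]. Speed limits (rad/s): [2.39, 2.39, 2.79, 3.14, 3.14, 3.14].

## Interface

Orientations are given as a 3x3 rotation matrix whose columns are the frame's x, y, z axes.
In Python, from workcell import env gives the robot as it stands.
- The arm moves only by the shell command python3 -m jog 'ROWS'. ROWS is JSON, a list of rows, each a list of 7 numbers: the turn, a rotation vector about the tool's x, y, z in degrees, then the shift along the tool's x, y, z in cm, then the gripper command: -1 is shut, 1 is fully open, values between are in proportion. In form: [[ax, ay, az, tx, ty, tz, grip], ...]. A call has exactly 5 rows; each row is the pose to reach, as a shift and turn from the pose commanded when the call began, along the tool's axes at that moment; what a row does not reach only later rows make up. A row lasts 1/12 s, in which the tool goes at most 41.7 mm and 7.16 degrees, less where a joint would pass 70% of its speed; a pose out of reach is approached as far as the arm can. A call with a gripper value outside its range is refused whole. The fingers move at their own pace and stop on an object; the grip force is fixed at half the most. Time passes only in rows, so rows that repeat a pose let the fingers close, or fill a call up. It gives the time, the measured TCP pose, the force, the opening and the grip force at its end, in the units of the state.
- env.get_state(): the state, without advancing time (a new reading comes with each control period).
- env.snapshot(name): name is "side" or "top"; returns the picture (384x512x3 uint8, blue, green, red); there is no depth.
- env.get_calibration(name): a dict with "mtx" (3x3 intrinsics, pixels), "R" (3x3) and "t" (3): a world point X has camera coordinates R X + t. Camera axes: x right, y down, z forward; pixel columns grow to the right and rows downward; lengths in m; the calibration is good to about 2 mm. A picture is of the moment at which its call begins. get_calibration takes no time and is no camera call.
- env.hand_in(): hands the job in; it is judged then, once.
The state is a dict: "time_s": time; "qpos": joint angles; "joint_velocities": joint speeds; "joint_torque": joint torques, N m; "ee_pos": TCP position; "eef_rot": TCP orientation; "contact_force": force on the tool from outside, world axes, zero at the start; "wrist_torque": the same for the moment, N m; "width": finger opening in m; "finger_force": force on a finger pad.
Only numpy, scipy, OpenCV 4.12 (cv2) and the standard library are available. Lean on these libraries where they do the work, as an engineer would, in place of code of your own. Each camera call takes 0.05 s, during which the arm holds its last target. There are 200 camera calls.

## Task

A spool of twine has cocked itself in the throat of the wooden spool chute, under the steel top rod. Without forcing it, ease its low end back and work the spool back up the chute until it lies clear of the rod on the shelf at the head, lift it out there and lay it in the vee of the cradle; once it has settled on its own in the vee, swing the drag arm over so that its shoe rests on the spool. Leave the thread cone, the tape roll and the brass weight where they stand.

Things in the scene. Friction and masses are not known exactly. Their poses are not given: they have to be found in the camera images.
- spool: Spool of brown jute twine, a cylinder 58 mm thick and 75 mm long, 0.11 to 0.22 kg; it rolls readily. Origin: centre of one end face; z along its axis. It starts cocked in the chute's throat: left end (chute +y) hung on the left shoulder, right end 23 mm further down, axis 18 deg from square. Pushing the right end uphill squares it; the left end wedges it.
- spool_mid (a point): Middle of the spool, on its axis. Friction with wood, steel and fingers is roughly 0.5 to 0.7 or more: upright fingers pushing it uphill tend to bind it between themselves and the sloping floor; fingers leaning with their tips uphill, square to the floor (14 deg) or some 8 deg more, push it freely.
- chute: Fixed wooden chute for spools, 355 x 123 mm, open on top. Origin: on the table under the throat's shoulders, mid-width; x uphill (level), y left looking uphill, z up. Floor slopes 14 deg: height 62 mm + 0.249 x, from x = -178 mm to a crest at x = 85 mm; beyond it the shelf, falling 2 deg back to a batten 12 mm high at x = 163 to 175 mm. Side walls stand 34 mm above the floor, 96 mm apart inside.
- chute_throat (a point): Middle of the throat's mouth on the sloping floor (chute x = 0). Below it two guide strips, 7 mm thick and 30 mm high, narrow the way from 96 to 82 mm; their square upper ends are the shoulders. There are 37 mm between rod and strip on each side, so fingers opened about 40 mm can reach down astride the rod, below the spool, and push it uphill by both ends.
- chute_rod_end (a point): Top of the free, upturned end of the steel top rod (chute x = 38 mm, 74 mm above the floor). The rod, 8 mm thick, runs along the centre line from here down to a steel portal (x = -119 mm, its top 83 mm above the floor), its underside 62 mm above the floor, heights square to the slope: the spool passes below it but cannot be lifted past it. A spool wholly uphill of this end can be lifted out.
- chute_shelf (a point): Point on the shelf's floor at the head of the chute, under the middle of a spool lying against the batten (chute x = 140 mm); a spool resting there has its middle 29 mm above this point and stays.
- cradle: Fixed pay-off cradle: wooden base 190 x 126 x 14 mm with a 90-degree vee and steel ears for the drag arm. Origin: on the table under the vee's bottom line, halfway along it; y along the vee, x towards the arm's hinge, z up. The vee's bottom is 18 mm high; its boards end 27 mm to each side, 45 mm high, between end plates 95 mm apart inside, 50 mm high and 72 mm wide. Base: x = -55 to 135 mm.
- cradle_seat (a point): Where the spool's middle lies when the spool has settled in the vee, centred along it: 59 mm above the table. Axes as the cradle's. The open drag arm stands 230 mm high behind the vee (its handle about 155 mm along +x), so come in from well above it; the vee's boards are low enough for fingers beside the spool.
- drag_arm (a joint): Hinge of the drag arm, rad, about the cradle's y through drag_hinge: 1.95 as it stands open, leaning back past upright on its stop; 0 level, pointing to the cradle's -x over the vee. Once swung past upright (below 1.57) it falls shut slowly by its own weight (0.18 kg, damped). On a seated spool it reads within 0.03 of 0; over an empty vee it falls to -0.4.
- drag_hinge (a point): Axis of the arm's hinge: 108 mm from the vee's middle along the cradle's x, 103 mm above the table.
- drag_handle (a point): Middle of the dark wooden cross handle at the arm's tip: a round bar 12 mm thick, 70 mm long along the cradle's y, 130 mm from the hinge axis. The arm is a steel bar 8 x 10 mm with a brass weight 24 mm thick 40 to 66 mm from the hinge and, under it, a wooden shoe 26 x 62 x 10 mm 108 mm from the hinge.
- cone: Bystander: cone of yellow thread, 54 mm across, 90 mm tall, standing. Origin: centre of its underside.
- tape: Bystander: roll of paper tape lying flat, 100 mm across, 25 mm high. Origin: centre of its underside.
- weight: Bystander: brass weight with a knob, 42 mm across, 52 mm tall. Origin: centre of its underside.

How it is judged:
On the way, in this order (a step that is already met when the one before it is completed fails the run):
1. the spool lies beyond the rod's end on the shelf at the head of the chute (x of spool_mid in the frame of chute_shelf above -0.045 m and y of spool_mid in the frame of chute_shelf between -0.03 and 0.03 m and z of spool_mid in the frame of chute_shelf below 0.036 m and value of joint drag_arm above 1.2 rad), for 0.2 s.
2. the spool has settled in the vee, let go, with the drag arm still open (x of spool_mid in the frame of cradle_seat between -0.004 and 0.004 m and z of spool_mid in the frame of cradle_seat between -0.004 and 0.004 m and y of spool_mid in the frame of cradle_seat between -0.013 and 0.013 m and angle between the z axis of spool and the y axis of cradle, either way round below 0.08 rad and contact force between the fingers and spool below 0.1 N and linear speed of spool below 0.02 m/s and value of joint drag_arm above 1.2 rad), for 0.3 s.
At the end, for the whole second after the job is handed in: The spool lies settled in the vee (middle within 4 mm of the seat across the vee and in height, within 13 mm along it, axis within 0.08 rad of the vee's), at rest, and the drag arm is swung over with its shoe bearing on the spool (more than 0.3 N, arm within 0.08 rad of level) (x of spool_mid in the frame of cradle_seat between -0.004 and 0.004 m and z of spool_mid in the frame of cradle_seat between -0.004 and 0.004 m and y of spool_mid in the frame of cradle_seat between -0.013 and 0.013 m and angle between the z axis of spool and the y axis of cradle, either way round below 0.08 rad and value of joint drag_arm between -0.08 and 0.08 rad and contact force between drag_arm and spool above 0.3 N and linear speed of spool below 0.02 m/s); the robot touches nothing.
It fails at once if the spool is forced against the chute (more than 40 N) (contact force between spool and chute above 40 N).
It fails at once if the thread cone is moved by more than 30 mm (distance of cone from where it was at the start of the episode above 0.03 m).
It fails at once if the tape roll is moved by more than 30 mm (distance of tape from where it was at the start of the episode above 0.03 m).
It fails at once if the brass weight is moved by more than 30 mm (distance of weight from where it was at the start of the episode above 0.03 m).
It also fails if it takes over 72 s, if anything falls off the work surface, if the arm or the gripper's body presses on something with over 40 N, if the wrist force passes 120 N, or if a joint passes its speed limit or range.

## Working session

There is one attempt and no reset: what is moved stays moved. The work goes in short steps, Python scripts to look and compute and a shell command to move; the robot and the scene stay as the last step left them, time stands still between calls to the robot, and variables do not carry over. Pictures are saved under pics/ and viewed, at most 10 in all, crops included, and the job is handed in when it is done.

```bash
mkdir -p pics; ls; python3 - <<'E'
from workcell import env
import cv2,numpy as np
for n in("side","top"):
    cv2.imwrite(f"pics/{n}0.png",env.snapshot(n)); c=env.get_calibration(n); print(n,c["mtx"].tolist(),(-c["R"].T@c["t"]).round(3),c["R"].round(2).tolist())
s=env.get_state();print(s["time_s"],s["eef_rot"].round(3) if hasattr(s["eef_rot"],'round') else s["eef_rot"],s["ee_pos"],s["width"])
E
```

```text
pics
side [[454.55455415496954, 0.0, 252.5113454867134], [0.0, 454.55455415496954, 192.18526192182588], [0.0, 0.0, 1.0]] [0.278 1.085 0.575] [[-0.97, -0.26, 0.01], [-0.11, 0.38, -0.92], [0.23, -0.89, -0.4]]
top [[433.49962163325654, 0.0, 255.89368699379577], [0.0, 433.49962163325654, 189.77080198603747], [0.0, 0.0, 1.0]] [0.484 0.079 1.046] [[0.03, -1.0, 0.0], [-1.0, -0.03, -0.05], [0.05, -0.0, -1.0]]
0.1 [[ 0.971  0.239 -0.   ]
 [ 0.239 -0.971  0.002]
 [ 0.    -0.002 -1.   ]] [ 0.143613   -0.58202542  0.23032443] 0.08567916198161991
```

View pics/side0.png

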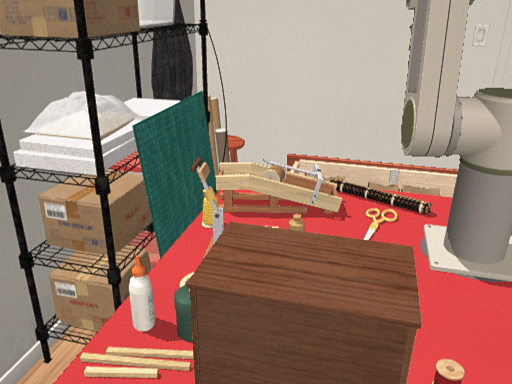

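View pics/top0.png

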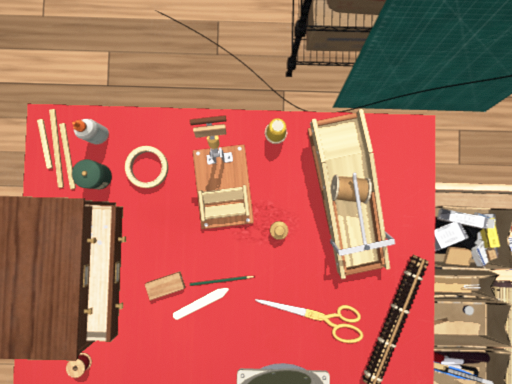

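The top view shows the chute at px (310–390, 110–275), head at the top, with the spool at (352,188). The cradle is at (225,190) with the vee at (226,207) and its arm open at (213,140). The tape is at (146,167), the cone at (277,130) and the weight at (279,230). I'll zoom in to fit the poses.

```bash
python3 - <<'E'
import cv2
im=cv2.imread("pics/top0.png")
a=im[105:285,300:400]; b=im[105:240,180:300]
a=cv2.resize(a,None,fx=3.3,fy=3.3,interpolation=cv2.INTER_CUBIC); b=cv2.resize(b,None,fx=3.8,fy=3.8,interpolation=cv2.INTER_CUBIC)
import numpy as np
c=np.zeros((600,800,3),'u1'); c[:594,:330]=a[:594,:330]; c[:513,335:791]=b[:513,:456]
cv2.imwrite("pics/crop0.png",c)
E
```

```text
(no output)
```

View pics/crop0.png

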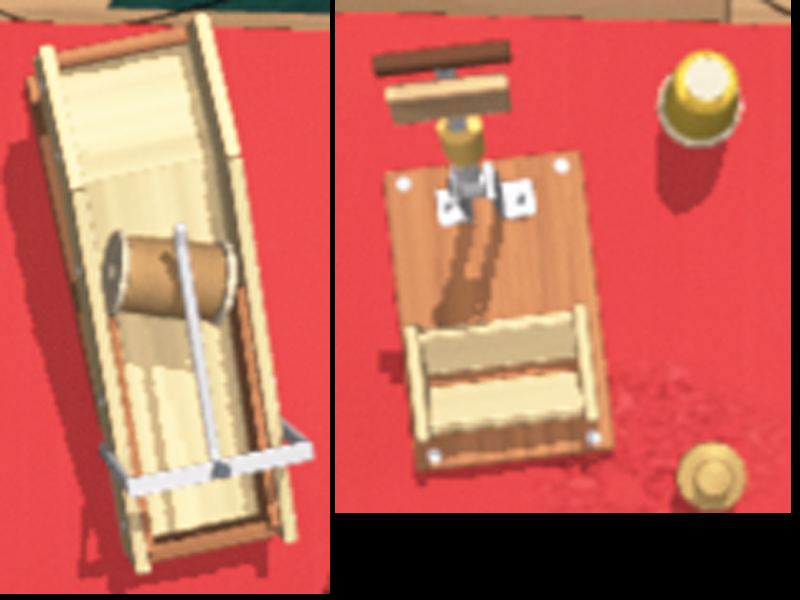

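```bash
cat > h.py <<'E'
import numpy as np,cv2
from scipy.optimize import least_squares
from workcell import env
def proj(P,n="top"):
    c=env.get_calibration(n); q=(np.atleast_2d(P)@np.array(c["R"]).T+c["t"])@np.array(c["mtx"]).T
    return q[:,:2]/q[:,2:]
def ray(px,z,n="top"):
    c=env.get_calibration(n); R=np.array(c["R"]); o=-R.T@c["t"]
    d=R.T@np.linalg.inv(c["mtx"])@[px[0],px[1],1]; return o+d*(z-o[2])/d[2]
def T(p,P):
    P=np.atleast_2d(P);c,s=np.cos(p[2]),np.sin(p[2])
    return np.c_[p[0]+c*P[:,0]-s*P[:,1],p[1]+s*P[:,0]+c*P[:,1],P[:,2]]
def fit(P,px,p0):
    P,px=np.array(P),np.array(px)
    r=least_squares(lambda p:(proj(T(p,P))-px).ravel(),p0); return r.x,r.fun.reshape(-1,2)
E
python3 - <<'E'
from h import *
A=lambda u,v:(299.5+u/3.3,104.5+v/3.3); B=lambda u,v:(179.5+(u-335)/3.8,104.5+v/3.8)
p,r=fit([[.038,0,.1477],[-.119,0,.116],[.163,.048,.0925],[.163,-.048,.0925]],[A(181,228),A(222,468),A(62,68),A(190,40)],[.5,-.15,0])
print("chute",p.round(4),r.round(1).tolist())
q,r=fit([[.135,.063,.014],[.135,-.063,.014],[-.055,-.063,.014],[-.055,.063,.014]],[B(387,175),B(578,152),B(610,455),B(415,472)],[.45,.1,0])
print("cradle",q.round(4),r.round(1).tolist())
# spool ends: face centres guess; predicted px of nominal cocked spool mid
from numpy import *
print("rod end",T(p,[[.038,0,.148]]),"low end",T(p,[[-.178,0,.0]]),"shelf",T(p,[[.14,0,.081]]))
for P in([.085,.048,.0832],[.085,-.048,.0832],[0,0.048,.062+.035],[0,-.048,.097],[0,.041,.062+.031]):
  a=(proj(T(p,P))[0]+.5-[300,105])*3.3; print(P,a.round())
print("spool",ray(A(172,275),.1),(ray(A(172,275),.1)))
for nm,px,z in(("cone",B(700,100),.045),("tape",(146,167),.012),("weight",B(712,475),.03)):print(nm,ray(px,z).round(3))
for P in([.0,0,.018],[.108-.130*cos(1.95),0,.103+.13*sin(1.95)]): print(P,T(q,P).round(4),((proj(T(q,P))[0]+.5-[180,105])*3.8+[335,0]).round())
E
```

```text
chute [ 0.5277 -0.1371  0.2262] [[0.6, 0.0], [-0.1, 0.3], [-2.0, -0.2], [1.5, -0.2]]
cradle [0.4968 0.1511 0.1303] [[-1.1, -0.5], [1.1, 0.2], [0.8, -0.4], [-0.7, 0.6]]
rod end [[ 0.56472602 -0.12862678  0.148     ]] low end [[ 0.35422853 -0.17707065  0.        ]] shelf [[ 0.66412761 -0.10575052  0.081     ]]
[0.085, 0.048, 0.0832] [ 77. 182.]
[0.085, -0.048, 0.0832] [216. 154.]
[0, 0.048, 0.097] [106. 305.]
[0, -0.048, 0.097] [247. 276.]
[0, 0.041, 0.093] [116. 303.]
spool [ 0.53764248 -0.13299026  0.1       ] [ 0.53764248 -0.13299026  0.1       ]
cone [0.669 0.034 0.045]
tape [0.579 0.34  0.012]
weight [0.439 0.02  0.03 ]
[0.0, 0, 0.018] [[0.4968 0.1511 0.018 ]] [503. 376.]
[np.float64(0.1561235080756673), 0, np.float64(0.22376476295050302)] [[0.6516 0.1714 0.2238]] [444.  62.]
```

The poses fit to about 2 mm: chute (0.528, −0.137, yaw 0.226), cradle (0.497, 0.151, yaw 0.130). Next I'll compute the approach astride the rod.

```bash
cat >> h.py <<'E'
from scipy.spatial.transform import Rotation as Ro
CH=[.5277,-.1371,.2262]; CR=[.4968,.1511,.1303]
def floor(s,n,y=0):
    a=np.radians(14.0); return T(CH,[[s*np.cos(a)-n*np.sin(a),y,.062+s*np.sin(a)+n*np.cos(a)]])[0]
def tool(yaw,lean):  # x axis at yaw, z down, tips leaning to +x by lean deg
    return (Ro.from_euler('z',yaw)*Ro.from_euler('x',np.pi)*Ro.from_euler('y',lean,degrees=True)).as_matrix()
def go(*targets):
    s=env.get_state(); R0=np.array(s["eef_rot"]); p0=np.array(s["ee_pos"])
    print("t",round(s["time_s"],2),"F",np.round(s["contact_force"],1),"w",round(s["width"],4))
    for p,R in targets:
        print(np.round(Ro.from_matrix(R0.T@R).as_rotvec(degrees=True),1),np.round(R0.T@(p-p0)*100,2))
def where():
    s=env.get_state();d=np.array(s["ee_pos"])-[CH[0],CH[1],.062]
    x=d[:2]@[np.cos(CH[2]),np.sin(CH[2])];y=d[:2]@[-np.sin(CH[2]),np.cos(CH[2])];a=np.radians(14)
    print("s %.4f n %.4f y %.4f"%(x*np.cos(a)+d[2]*np.sin(a),-x*np.sin(a)+d[2]*np.cos(a),y))
E
python3 - <<'E'
from h import *
R=tool(CH[2],18); print(R.round(2)); go((floor(-.055,.15),R)); where()
E
```

```text
[[ 0.93  0.22  0.3 ]
 [ 0.21 -0.97  0.07]
 [ 0.31  0.   -0.95]]
t 0.1 F [-0.3 -0.1 -0.1] w 0.0857
[-0.2 18.   0.9] [ 38.98 -34.14   3.67]
s -0.4193 n 0.2780 y -0.3474
```

```bash

python3 -m jog '[[0,0,0,15.4,-13.6,0,0.03],[0,0,0,15.4,-13.6,0,0.03],[0,0,0,15.4,-13.6,0,0.03],[0,0,0,15.4,-13.6,0,0.03],[0,0,0,15.4,-13.6,0,0.03]]'
python3 -m jog '[[0,0,0,15.4,-13.6,0,0.03],[0,0,0,15.4,-13.6,0,0.03],[0,0,0,15.4,-13.6,0,0.03],[0,0,0,15.4,-13.6,0,0.03],[0,0,0,15.4,-13.6,0,0.03]]'
python3 -m jog '[[0,18,1,8.2,-7,1,0.03],[0,18,1,8.2,-7,1,0.03],[0,18,1,8.2,-7,1,0.03],[0,18,1,8.2,-7,1,0.03],[0,18,1,8.2,-7,1,0.03]]'
python3 - <<'E'
from h import *
R=tool(CH[2],18); where();go((floor(-.042,.09),R),(floor(-.042,.013),R))
cv2.imwrite("pics/t1.png",cv2.resize(env.snapshot("top")[105:285,280:420],None,fx=3.3,fy=3.3,interpolation=cv2.INTER_CUBIC))
E
```

```text
time_s: 0.52
ee_pos: [0.2613, -0.4115, 0.2306]
eef_rot: [[0.971, 0.239, -0.0], [0.239, -0.971, 0.001], [0.0, -0.001, -1.0]]
contact_force: [-0.1, 0.6, 0.5]
width: 0.0443
finger_force: 0.0
time_s: 0.93
ee_pos: [0.3782, -0.2425, 0.2311]
eef_rot: [[0.971, 0.239, 0.0], [0.239, -0.971, 0.0], [0.0, -0.0, -1.0]]
contact_force: [0.6, -0.5, -0.3]
width: 0.044
finger_force: 0.0
time_s: 1.35
ee_pos: [0.4397, -0.1565, 0.2206]
eef_rot: [[0.928, 0.224, 0.299], [0.212, -0.975, 0.072], [0.308, -0.003, -0.952]]
contact_force: [-0.0, 0.1, 0.5]
width: 0.0441
finger_force: 0.0
s -0.0490 n 0.1757 y 0.0009
t 1.35 F [-0.   0.1  0.5] w 0.0441
[-0.1  0.1 -0.1] [0.12 0.11 8.6 ]
[-0.1  0.1 -0.1] [-0.41  0.13 16.28]
```

View pics/t1.png

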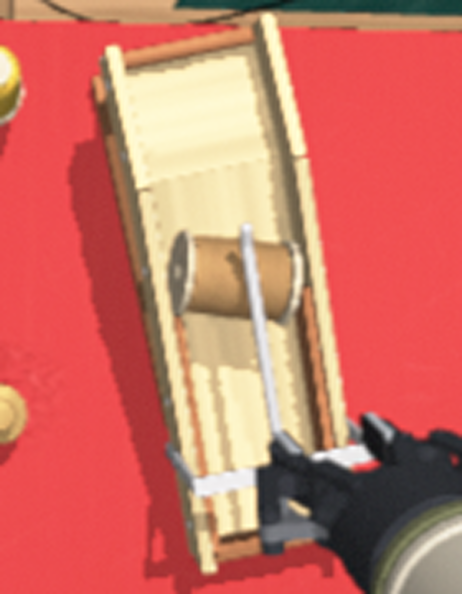

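The gripper is above the chute with its finger tips at crop px (285,445) and (380,425). I'll check those against the reported TCP.

```bash
python3 - <<'E'
from h import *
s=env.get_state();p=np.array(s["ee_pos"]);R=np.array(s["eef_rot"])
for y in(-.029,.029,0):
  for z in (-.006,-.06): print(y,z,((proj(p+R@[0,y,z])[0]+.5-[280,105])*3.3).round())
E
```

```text
-0.029 -0.006 [279. 449.]
-0.029 -0.06 [310. 486.]
0.029 -0.006 [378. 429.]
0.029 -0.06 [416. 465.]
0 -0.006 [328. 439.]
0 -0.06 [363. 476.]
```

```bash

python3 -m jog '[[0,0,0,-0.1,0.1,4,0.03],[0,0,0,-0.2,0.1,8,0.03],[0,0,0,-0.4,0.1,11,0.03],[0,0,0,-0.4,0.1,13,0.03],[0,0,0,-0.4,0.1,14.5,0.03]]'
python3 -m jog '[[0,0,0,0,0,0.4,0.03],[0,0,0,0,0,0.9,0.03],[0,0,0,0,0,1.4,0.03],[0,0,0,0,0,1.8,0.03],[0,0,0,0,0,1.8,0.03]]'
python3 - <<'E'
from h import *
R=tool(CH[2],18); where();go((floor(-.03,.013),R),(floor(0.06,.013),R))
E
```

```text
time_s: 1.82
ee_pos: [0.4796, -0.149, 0.0794]
eef_rot: [[0.929, 0.222, 0.297], [0.21, -0.975, 0.072], [0.305, -0.004, -0.952]]
contact_force: [-0.0, 0.2, -0.7]
width: 0.0439
finger_force: 0.0
time_s: 2.23
ee_pos: [0.4862, -0.1477, 0.0652]
eef_rot: [[0.927, 0.223, 0.301], [0.211, -0.975, 0.071], [0.309, -0.002, -0.951]]
contact_force: [0.1, 0.4, -0.0]
width: 0.0439
finger_force: 0.0
s -0.0407 n 0.0135 y -0.0011
t 2.23 F [ 0.1  0.4 -0. ] w 0.0439
[-0.1 -0.  -0.1] [ 1.07 -0.11  0.12]
[-0.1 -0.  -0.1] [10.05 -0.13  0.75]
```

```bash

python3 -m jog '[[0,0,0,0.3,0,0,0.03],[0,0,0,0.6,0,0,0.03],[0,0,0,0.9,0,0.05,0.03],[0,0,0,1.2,0,0.1,0.03],[0,0,0,1.5,0,0.1,0.03]]' | grep -E "ee_pos|contact"
python3 -m jog '[[0,0,0,0.3,0,0,0.03],[0,0,0,0.6,0,0,0.03],[0,0,0,0.9,0,0.05,0.03],[0,0,0,1.2,0,0.1,0.03],[0,0,0,1.5,0,0.1,0.03]]' | grep -E "ee_pos|contact"
python3 - <<'E'
from h import *
where()
cv2.imwrite("pics/t2.png",cv2.resize(env.snapshot("top")[105:285,280:420],None,fx=3.3,fy=3.3,interpolation=cv2.INTER_CUBIC))
E
```

```text
ee_pos: [0.5007, -0.1447, 0.0692]
contact_force: [-1.6, -6.1, 0.0]
ee_pos: [0.516, -0.1435, 0.0738]
contact_force: [0.6, -13.5, -2.3]
s -0.0096 n 0.0146 y -0.0036
```

View pics/t2.png

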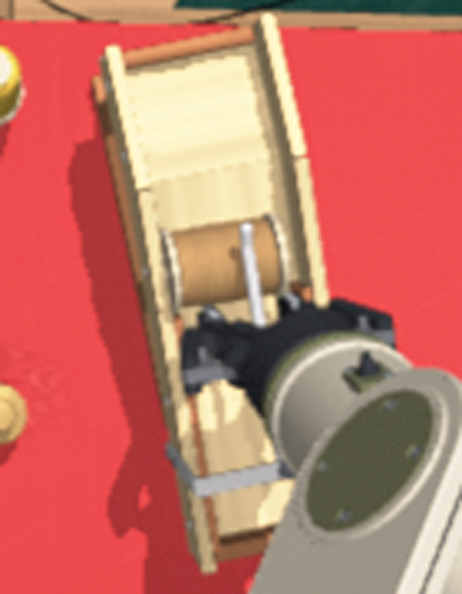

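The spool is almost square now, with its ends at crop px (170,268) and (282,250). There's a sideways force of 13 N, so I'll check where it sits laterally before pushing on.

```bash
python3 - <<'E'
from h import *
def loc(u,v,z):
    w=ray((279.5+u/3.3,104.5+v/3.3),z); d=w[:2]-CH[:2]; c,s=np.cos(CH[2]),np.sin(CH[2]); return (d@[c,s]).round(4),(d@[-s,c]).round(4)
# spool top silhouette corners approx at z ~ .1+.029
print("Lmid",loc(170,270,.1),"Rmid",loc(283,250,.1),"top mid",loc(226,260,.128))
go()
where()
E
python3 -m jog '[[0,0,0,0,0.1,0,0.03],[0,0,0,-0.1,0.2,0,0.03],[0,0,0,-0.2,0.3,0,0.03],[0,0,0,-0.2,0.3,0,0.03],[0,0,0,-0.2,0.3,0,0.03]]' | grep -E "ee_pos|contact|wid"
python3 -c "
from h import *
where()"
```

```text
Lmid (np.float64(0.0228), np.float64(0.0453)) Rmid (np.float64(0.021), np.float64(-0.031)) top mid (np.float64(0.0215), np.float64(0.0138))
t 3.12 F [  1.7 -13.3  -2.4] w 0.0437
s -0.0094 n 0.0146 y -0.0036
ee_pos: [0.5133, -0.1442, 0.0718]
contact_force: [0.0, -2.4, 0.8]
width: 0.044
s -0.0128 n 0.0133 y -0.0037
```

```bash

python3 -m jog '[[0,0,0,0.2,0,0,0.03],[0,0,0,0.4,0,0,0.03],[0,0,0,0.6,0,0.05,0.03],[0,0,0,0.8,0,0.05,0.03],[0,0,0,1.0,0,0.05,0.03]]' | grep -E "ee_pos|contact"
python3 -c "
from h import *
where()"
python3 -m jog '[[0,0,0,0.2,0,0,0.03],[0,0,0,0.4,0,0,0.03],[0,0,0,0.6,0,0.05,0.03],[0,0,0,0.8,0,0.05,0.03],[0,0,0,1.0,0,0.05,0.03]]' | grep -E "ee_pos|contact"
python3 - <<'E'
from h import *
where()
cv2.imwrite("pics/t3.png",cv2.resize(env.snapshot("top")[125:245,290:400],None,fx=5,fy=5,interpolation=cv2.INTER_CUBIC))
go((floor(0.1,.014,0),tool(CH[2],18)))
E
```

```text
ee_pos: [0.5224, -0.1422, 0.0742]
contact_force: [-2.9, -6.2, 0.4]
s -0.0032 n 0.0133 y -0.0038
ee_pos: [0.5318, -0.14, 0.0767]
contact_force: [-2.7, -5.3, 0.3]
s 0.0068 n 0.0134 y -0.0038
t 4.42 F [-1.8 -3.4 -0.8] w 0.044
[-0.1  0.  -0.1] [ 9.27 -0.39  0.6 ]
```

View pics/t3.png

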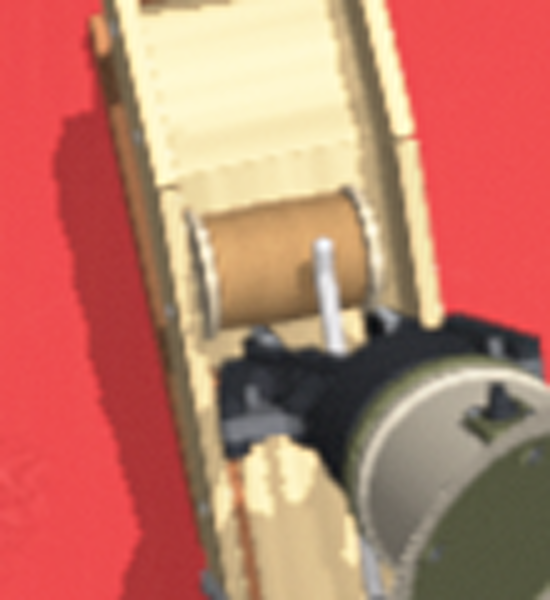

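The spool is square and lies by the left wall, mid at about (285,260), just under the rod's end. It pushes freely, so I'll continue uphill.

```bash

for i in 1 2; do python3 -m jog '[[0,0,0,0.4,0,0.03,0.03],[0,0,0,0.8,0,0.05,0.03],[0,0,0,1.2,0,0.08,0.03],[0,0,0,1.6,0,0.1,0.03],[0,0,0,2.0,0,0.13,0.03]]' | grep -E "ee_pos|contact"; done
python3 -m jog '[[0,0,0,0.3,0,0.03,0.03],[0,0,0,0.6,0,0.05,0.03],[0,0,0,0.9,0,0.08,0.03],[0,0,0,1.2,0,0.1,0.03],[0,0,0,1.5,0,0.1,0.03]]' | grep -E "ee_pos|contact"
python3 - <<'E'
from h import *
where()
cv2.imwrite("pics/t4.png",cv2.resize(env.snapshot("top")[105:225,290:400],None,fx=5,fy=5,interpolation=cv2.INTER_CUBIC))
E
```

```text
ee_pos: [0.5508, -0.1355, 0.0817]
contact_force: [-2.4, -5.0, 1.1]
ee_pos: [0.5702, -0.131, 0.0869]
contact_force: [-2.7, -2.7, 0.2]
ee_pos: [0.5844, -0.1277, 0.0906]
contact_force: [-0.8, -0.7, 0.6]
s 0.0626 n 0.0139 y -0.0036
```

View pics/t4.png

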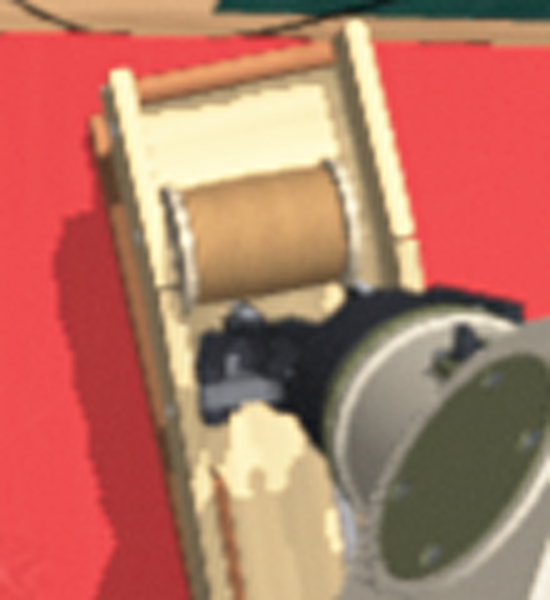

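The spool (mid at about (265,235)) is just past the crest line. I'll nudge it a little further and let it roll to the batten.

```bash

python3 -m jog '[[0,0,0,0.3,0,0,0.03],[0,0,0,0.6,0,0,0.03],[0,0,0,0.9,0,0,0.03],[0,0,0,1.2,0,0,0.03],[0,0,0,1.5,0,0,0.03]]' | grep -E "ee_pos|contact"
python3 -m jog '[[0,0,0,0.3,0,0,0.03],[0,0,0,0.6,0,0,0.03],[0,0,0,0.9,0,0.1,0.03],[0,0,0,1.2,0,0.2,0.03],[0,0,0,1.5,0,0.2,0.03]]' | grep -E "ee_pos|contact"
python3 -m jog '[[0,0,0,0,0,-2,0.03],[0,0,0,-1,0,-5,0.03],[0,0,0,-1,0,-9,0.03],[0,0,0,-1,0,-13,0.03],[0,0,0,-1,0,-16,0.03]]' | grep -E "ee_pos|contact"
python3 -m jog '[[0,-18,0,-5,0,-6,1],[0,-18,0,-10,0,-6,1],[0,-18,0,-14,0,-6,1],[0,-18,0,-14,0,-6,1],[0,-18,0,-14,0,-6,1]]' | grep -E "ee_pos|contact"
python3 - <<'E'
from h import *
a=env.snapshot("top")
cv2.imwrite("pics/t5.png",cv2.resize(a[105:225,290:400],None,fx=5,fy=5,interpolation=cv2.INTER_CUBIC))
E
```

```text
ee_pos: [0.5985, -0.1249, 0.0955]
contact_force: [-0.3, -0.2, 0.8]
ee_pos: [0.6127, -0.1214, 0.0977]
contact_force: [-0.1, -0.6, 0.5]
ee_pos: [0.555, -0.1352, 0.2503]
contact_force: [0.6, -0.9, 0.8]
ee_pos: [0.4032, -0.1688, 0.259]
contact_force: [-0.9, 0.2, -0.4]
```

View pics/t5.png

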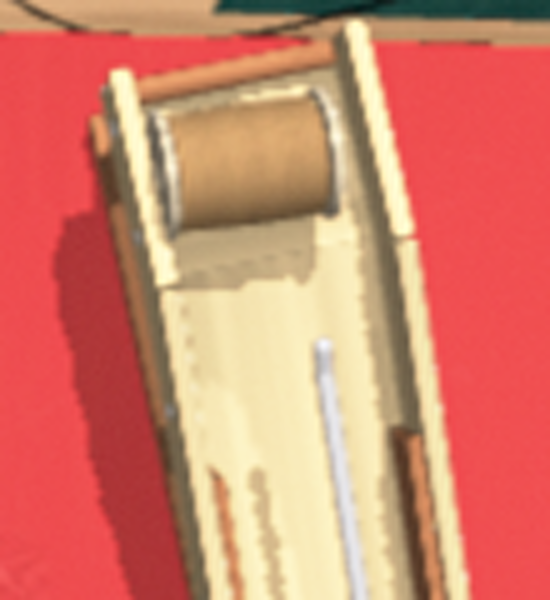

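The spool now lies on the shelf. Its left end centre is at crop px (165,172) and its right at (326,150). I'll measure its pose and work out the grasp.

```bash
python3 - <<'E'
from h import *
f=lambda u,v,z:ray((289.5+u/5,104.5+v/5),z)
L=f(165,172,.11);Rr=f(326,150,.11);m=(L+Rr)/2;d=L-Rr
print(L,Rr,"mid",m.round(4),"len",np.linalg.norm(d),"axis yaw-90",np.arctan2(-d[0],d[1]))
dd=m[:2]-CH[:2];c,s=np.cos(CH[2]),np.sin(CH[2]);print("chute xy",dd@[c,s],dd@[-s,c])
yaw=np.arctan2(-d[0],d[1])
for y in(yaw+np.pi/2,yaw-np.pi/2):
  R=tool(y,0); print(R[:,1].round(2)); go((np.r_[m[:2],.25],R))
E
```

```text
[ 0.64190727 -0.065546    0.11      ] [ 0.65350232 -0.13547338  0.11      ] mid [ 0.6477 -0.1005  0.11  ] len 0.07088217767491206 axis yaw-90 0.16432056612741208
chute xy 0.12515408027831373 0.00874400955012132
[0.99 0.16 0.  ]
t 7.43 F [ 0.4  0.2 -0. ] w 0.0849
[ -0.2  -0.1 -86.6] [25.14 -1.3   0.95]
[-0.99 -0.16  0.  ]
t 7.43 F [ 0.4  0.2 -0. ] w 0.0849
[-0.1  0.2 93.4] [25.14 -1.3   0.95]
```

```bash

for i in 1 2 3; do python3 -m jog '[[0,0,-6,0,0,0,1],[0,0,-12,0,0,0,1],[0,0,-18,0,0,0,1],[0,0,-24,0,0,0,1],[0,0,-29,0,0,0,1]]' | grep -E "ee_pos|contact"; done
python3 - <<'E'
from h import *
a=env.snapshot("top")
cv2.imwrite("pics/t6.png",cv2.resize(a[105:205,300:390],None,fx=6,fy=6,interpolation=cv2.INTER_CUBIC))
E
```

```text
ee_pos: [0.4082, -0.1688, 0.2612]
contact_force: [-1.0, -1.0, -0.1]
ee_pos: [0.4082, -0.1687, 0.2611]
contact_force: [-0.1, -0.1, -0.7]
ee_pos: [0.4082, -0.1687, 0.2611]
contact_force: [-0.6, 0.3, -0.2]
```

View pics/t6.png

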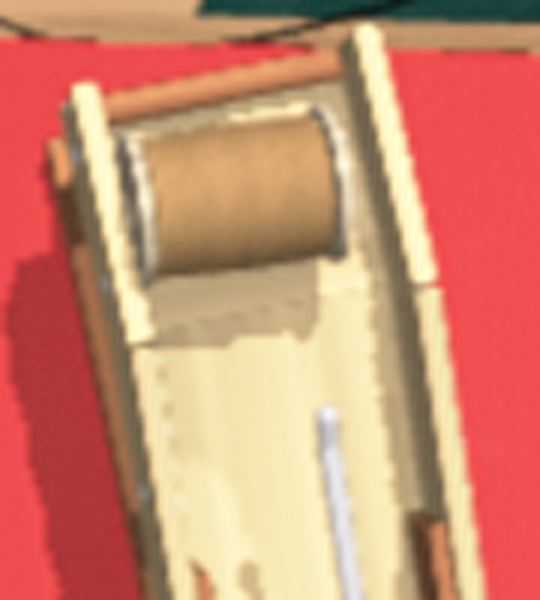

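The spool is at rest there, ends at (138,207) and (332,182), unchanged from the last look.

```bash
python3 - <<'E'
from h import *
R=tool(.164+np.pi/2,0); go((np.array([.6477,-.1005,.26]),R))
E
```

```text
t 8.73 F [ 0.1 -0.1  0.6] w 0.0854
[ 0.  -0.1  1.1] [ 2.34 24.79  0.14]
```

```bash

python3 -m jog '[[0,0,1,0.5,4,0,1],[0,0,1,1,8,0,1],[0,0,1,1.5,12,0,1],[0,0,1,2,16,0,1],[0,0,1,2.3,20,0,1]]' | grep -E "ee_pos|contact"
python3 -m jog '[[0,0,0,0,4,0,1],[0,0,0,0,4.8,2,1],[0,0,0,0,4.8,5,1],[0,0,0,0,4.8,7,1],[0,0,0,0,4.8,7,1]]' | grep -E "ee_pos|contact"
python3 - <<'E'
from h import *
R=tool(.164+np.pi/2,0); go((np.array([.6477,-.1005,.091]),R))
E
```

```text
ee_pos: [0.6029, -0.1105, 0.2607]
contact_force: [-0.6, -0.7, 1.3]
ee_pos: [0.6456, -0.1029, 0.1839]
contact_force: [-0.7, -0.2, -1.4]
t 9.57 F [-0.7 -0.2 -1.4] w 0.0852
[-0.5 -0.4 -0.6] [0.15 0.33 9.29]
```

```bash

python3 -m jog '[[0,0,0,0.1,0.2,2.5,1],[0,0,0,0.1,0.2,5,1],[0,0,0,0.1,0.2,7,1],[0,0,0,0.1,0.2,8.3,1],[0,0,0,0.1,0.2,9.2,1]]' | grep -E "ee_pos|contact"
python3 -m jog '[[0,0,0,0,0,0,0.6],[0,0,0,0,0,0,0.45],[0,0,0,0,0,0,0.3],[0,0,0,0,0,0,0.1],[0,0,0,0,0,0,0]]' 
python3 -m jog '[[0,0,0,0,0,0,0],[0,0,0,0,0,0,0],[0,0,0,0,0,0,-0.2],[0,0,0,0,0,0,-0.2],[0,0,0,0,0,0,-0.2]]' 
python3 -c "
from h import *
go()"
```

```text
ee_pos: [0.6495, -0.1026, 0.0981]
contact_force: [-0.3, -0.5, -0.8]
time_s: 10.4
ee_pos: [0.6508, -0.1031, 0.101]
eef_rot: [[-0.154, 0.988, 0.002], [0.988, 0.154, 0.002], [0.002, 0.003, -1.0]]
contact_force: [-1.1, -1.3, 6.2]
width: 0.0558
finger_force: 64.1
time_s: 10.82
ee_pos: [0.6508, -0.1031, 0.101]
eef_rot: [[-0.154, 0.988, 0.003], [0.988, 0.154, 0.002], [0.001, 0.003, -1.0]]
contact_force: [-0.8, -0.2, 6.7]
width: 0.0558
finger_force: 64.2
t 10.82 F [-0.8 -0.2  6.7] w 0.0558
```

The TCP ended 10 mm higher than intended: the move was computed from a lagging reading, so the grip is above the equator. I'll open, lower and grip again.

```bash

python3 -m jog '[[0,0,0,0,0,0,0.6],[0,0,0,0,0,0,1],[0,0,0,0,0,0,1],[0,0,0,0,0,0,1],[0,0,0,0,0,0,1]]' | grep -E "ee_pos|contact"
python3 -m jog '[[0,0,0,0,0,0.2,1],[0,0,0,0,0,0.4,1],[0,0,0,0,0,0.6,1],[0,0,0,0,0,0.8,1],[0,0,0,0,0,0.8,1]]'  | grep -E "ee_pos|contact"
python3 -m jog '[[0,0,0,0,0,0,0.6],[0,0,0,0,0,0,0.45],[0,0,0,0,0,0,0.3],[0,0,0,0,0,0,0.1],[0,0,0,0,0,0,0]]' 
python3 -c "
from h import *
go()"
```

```text
ee_pos: [0.6494, -0.1028, 0.0986]
contact_force: [-0.5, 0.5, 0.4]
ee_pos: [0.6491, -0.1027, 0.09]
contact_force: [-0.7, -0.5, 0.5]
time_s: 12.07
ee_pos: [0.6499, -0.1029, 0.0914]
eef_rot: [[-0.154, 0.988, 0.0], [0.988, 0.154, 0.002], [0.002, 0.001, -1.0]]
contact_force: [0.0, 0.4, 2.4]
width: 0.056
finger_force: 63.7
t 12.07 F [0.  0.4 2.4] w 0.056
```

```bash

python3 -m jog '[[0,0,0,0,0,-1,0],[0,0,0,0,0,-4,0],[0,0,0,0,0,-8,0],[0,0,0,0,0,-12,0],[0,0,0,0,0,-16,0]]' | grep -E "ee_pos|contact"
python3 -m jog '[[0,0,0,0,0,-3,0],[0,0,0,0,0,-6,0],[0,0,0,0,0,-7,0],[0,0,0,0,0,-7,0],[0,0,0,0,0,-7,0]]' | grep -E "ee_pos|contact|wid"
python3 - <<'E'
from h import *
R=tool(CR[2]+np.pi/2,0); p=np.r_[CR[:2],0.32]-R@[.0027,0,0]; go((p,R))
E
```

```text
ee_pos: [0.6489, -0.103, 0.2525]
contact_force: [1.2, 0.2, -1.0]
ee_pos: [0.6496, -0.1034, 0.3199]
contact_force: [-0.4, -0.7, -3.4]
width: 0.0561
t 12.9 F [-0.4 -0.7 -3.4] w 0.0561
[-0.  -0.2  1.4] [ 27.23 -11.18   0.08]
```

```bash

python3 -m jog '[[0,0,0,3,-1.2,0,0],[0,0,0,6.5,-2.6,0,0],[0,0,0,10,-4,0,0],[0,0,0,13.5,-5.4,0,0],[0,0,0,17,-6.8,0,0]]' | grep -E "ee_pos|contact"
python3 -m jog '[[0,0,0.5,3.5,-1.4,0,0],[0,0,1,7,-2.8,0,0],[0,0,1.4,9.5,-4,0,0],[0,0,1.4,10.2,-4.4,0,0],[0,0,1.4,10.2,-4.4,0,0]]' | grep -E "ee_pos|contact|wid"
python3 -m jog '[[0,0,0,0,0,1,0],[0,0,0,0,0,4,0],[0,0,0,0,0,8,0],[0,0,0,0,0,12,0],[0,0,0,0,0,15,0]]' | grep -E "ee_pos|contact|wid"
python3 -m jog '[[0,0,0,0,0,2,0],[0,0,0,0,0,3,0],[0,0,0,0,0,3,0],[0,0,0,0,0,3,0],[0,0,0,0,0,3,0]]' | grep -E "ee_pos|contact|wid"
python3 - <<'E'
from h import *
cv2.imwrite("pics/t7.png",cv2.resize(env.snapshot("top")[130:250,180:280],None,fx=5,fy=5,interpolation=cv2.INTER_CUBIC))
R=tool(CR[2]+np.pi/2,0); p=np.r_[CR[:2],0.041]-R@[.0027,0,0]; go((p,R))
P=[(x,s*.046,.05) for x in(-.036,.036) for s in(1,-1)]+[(0,.0375,.161),(0,-.0375,.161)]
print(((proj(T(CR,P))+.5-[180,130])*5).round())
E
```

```text
ee_pos: [0.5538, 0.0552, 0.317]
contact_force: [-0.3, 1.4, -1.7]
ee_pos: [0.495, 0.1496, 0.3187]
contact_force: [0.9, 0.2, -0.8]
width: 0.0558
ee_pos: [0.4956, 0.1463, 0.166]
contact_force: [-0.3, -1.4, -2.7]
width: 0.0559
ee_pos: [0.4984, 0.1482, 0.1432]
contact_force: [0.3, 0.2, -1.3]
width: 0.0558
t 14.62 F [-0.5  0.1 -1.5] w 0.056
[ 0.2 -0.2 -0. ] [-1.000e-02 -1.700e-01  1.026e+01]
[[125. 457.]
 [324. 437.]
 [109. 301.]
 [308. 281.]
 [106. 374.]
 [289. 356.]]
```

View pics/t7.png

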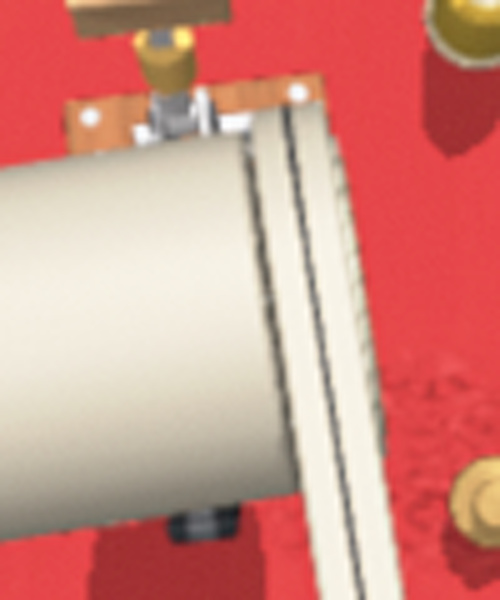

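The arm hides the vee, so I'll rely on the fit and lower by feel; the vee will centre the spool.

```bash

python3 -m jog '[[0,0,0,0,-0.17,2.5,0],[0,0,0,0,-0.17,5,0],[0,0,0,0,-0.17,7,0],[0,0,0,0,-0.17,8.5,0],[0,0,0,0,-0.17,9.3,0]]' | grep -E "ee_pos|contact"
python3 -m jog '[[0,0,0,0,0,0.1,0],[0,0,0,0,0,0.2,0],[0,0,0,0,0,0.3,0],[0,0,0,0,0,0.4,0],[0,0,0,0,0,0.5,0]]' | grep -E "ee_pos|contact"
python3 -m jog '[[0,0,0,0,0,0.1,0],[0,0,0,0,0,0.2,0],[0,0,0,0,0,0.3,0],[0,0,0,0,0,0.3,0],[0,0,0,0,0,0.3,0]]' | grep -E "ee_pos|contact"
python3 - <<'E'
from h import *
R=tool(CR[2]+np.pi/2,0); p=np.r_[CR[:2],0.0395]-R@[.0027,0,0]; go((p,R))
E
```

```text
ee_pos: [0.4953, 0.1485, 0.0481]
contact_force: [-0.2, -0.9, -2.3]
ee_pos: [0.4963, 0.1488, 0.0449]
contact_force: [-0.4, -0.1, -1.0]
ee_pos: [0.4968, 0.1488, 0.0418]
contact_force: [4.2, 1.4, 5.6]
t 15.87 F [4.2 1.4 5.6] w 0.0559
[ 0.2 -0.2 -0. ] [-0.05  0.03  0.23]
```

```bash

python3 -m jog '[[0,0,0,0,0.1,0,0],[0,0,0,0,0.2,0.1,0],[0,0,0,0,0.2,0.1,0.2],[0,0,0,0,0.2,0.1,0.5],[0,0,0,0,0.2,0.1,1]]' | grep -E "ee_pos|contact|wid"
python3 -m jog '[[0,0,0,0,0,0,1],[0,0,0,0,0,0,1],[0,0,0,0,0,-0.5,1],[0,0,0,0,0,-2,1],[0,0,0,0,0,-4,1]]' | grep -E "ee_pos|contact|wid"
python3 -m jog '[[0,0,0,0,0,-3,1],[0,0,0,0,0,-7,1],[0,0,0,0,0,-11,1],[0,0,0,0,0,-15,1],[0,0,0,0,0,-19,1]]' | grep -E "ee_pos|contact|wid"
python3 -m jog '[[0,0,0,0,0,-3,-1],[0,0,0,4,0,-5,-1],[0,0,0,8,0,-6,-1],[0,0,0,12,0,-6,-1],[0,0,0,16,0,-6,-1]]' | grep -E "ee_pos|contact|wid"
python3 - <<'E'
from h import *
im=env.snapshot("top"); cv2.imwrite("pics/t8.png",im)
h=cv2.cvtColor(im,cv2.COLOR_BGR2HSV)
P=proj(T(CR,[(0,.0375,.059),(0,-.0375,.059),(-.029,.0,.059),(.029,0,.059),(0,0,.059),(0,0,.088)]));print(P.round(1))
# columns of colours along cradle x through the middle, and along y
for nm,pts in(("x",[(x,0,.07) for x in np.arange(-.06,.061,.006)]),("y",[(0,y,.085) for y in np.arange(-.054,.055,.006)])):
    for a,q in zip(pts,proj(T(CR,pts))):
        i=np.round(q).astype(int); print(nm,np.round(a,3).tolist(),im[i[1],i[0]].tolist(),h[i[1],i[0]].tolist())
E
```

```text
ee_pos: [0.4961, 0.1486, 0.0388]
contact_force: [-0.5, -1.3, -0.2]
width: 0.0744
ee_pos: [0.4954, 0.1484, 0.0783]
contact_force: [0.2, -0.4, 0.7]
width: 0.0855
ee_pos: [0.4967, 0.1481, 0.2719]
contact_force: [-0.3, -0.6, -0.2]
width: 0.0852
ee_pos: [0.4766, 0.3084, 0.3321]
contact_force: [0.7, -0.1, -0.6]
width: 0.0257
[[206.2 204.9]
 [239.  201.5]
 [223.8 215.9]
 [221.3 190.6]
 [222.6 203.2]
 [221.6 203. ]]
x [-0.06, 0.0, 0.07] [55, 52, 174] [179, 179, 174]
x [-0.054, 0.0, 0.07] [52, 49, 162] [179, 178, 162]
x [-0.048, 0.0, 0.07] [69, 101, 151] [12, 138, 151]
x [-0.042, 0.0, 0.07] [68, 100, 150] [12, 139, 150]
x [-0.036, 0.0, 0.07] [68, 100, 149] [12, 139, 149]
x [-0.03, 0.0, 0.07] [118, 157, 182] [18, 90, 182]
x [-0.024, 0.0, 0.07] [86, 118, 141] [17, 99, 141]
x [-0.018, 0.0, 0.07] [73, 109, 142] [16, 124, 142]
x [-0.012, 0.0, 0.07] [91, 136, 176] [16, 123, 176]
x [-0.006, 0.0, 0.07] [100, 150, 195] [16, 124, 195]
x [-0.0, 0.0, 0.07] [108, 162, 209] [16, 123, 209]
x [0.006, 0.0, 0.07] [110, 165, 213] [16, 123, 213]
x [0.012, 0.0, 0.07] [111, 165, 214] [16, 123, 214]
x [0.018, 0.0, 
[... 695 characters left out ...]
] [16, 124, 216]
y [0.0, -0.018, 0.085] [107, 160, 208] [16, 124, 208]
y [0.0, -0.012, 0.085] [104, 158, 206] [16, 126, 206]
y [0.0, -0.006, 0.085] [112, 168, 218] [16, 124, 218]
y [0.0, -0.0, 0.085] [108, 162, 209] [16, 123, 209]
y [0.0, 0.006, 0.085] [111, 165, 214] [16, 123, 214]
y [0.0, 0.012, 0.085] [107, 159, 207] [16, 123, 207]
y [0.0, 0.018, 0.085] [110, 164, 213] [16, 123, 213]
y [0.0, 0.024, 0.085] [110, 166, 214] [16, 124, 214]
y [0.0, 0.03, 0.085] [111, 168, 220] [16, 126, 220]
y [0.0, 0.036, 0.085] [160, 189, 207] [19, 58, 207]
y [0.0, 0.042, 0.085] [123, 162, 188] [18, 88, 188]
y [0.0, 0.048, 0.085] [155, 209, 233] [21, 85, 233]
y [0.0, 0.054, 0.085] [69, 67, 224] [0, 179, 224]
```

The spool is seated: the colour profile shows it centred across the vee and within a few mm along it. Now the drag arm.

```bash
python3 - <<'E'
from h import *
R=tool(CR[2]+np.pi/2,0); w=lambda x,z:T(CR,[[x,0,z]])[0]
go((w(.205,.33),R),(w(.205,.203),R),(w(.10,.21),R))
E
```

```text
t 17.58 F [-5.3  1.9 -2.3] w 0.0176
[-0.  -0.4  0.2] [-16.63  20.56  -0.06]
[-0.  -0.4  0.2] [-16.73  20.56  12.64]
[-0.  -0.4  0.2] [-16.68  10.06  11.94]
```

```bash

python3 -m jog '[[0,0,0,-2,3,0,-1],[0,0,0,-4.5,6,0,-1],[0,0,0,-7,9,0,-1],[0,0,0,-9.5,12,0,-1],[0,0,0,-12,15,0,-1]]' | grep -E "ee_pos|contact"
python3 -m jog '[[0,0,0,-2.5,3,0,-1],[0,0,0,-4.6,5.5,0,-1],[0,0,0,-4.6,5.5,0,-1],[0,0,0,-4.6,5.5,0,-1],[0,0,0,-4.6,5.5,0,-1]]' | grep -E "ee_pos|contact|wid"
python3 - <<'E'
from h import *
R=tool(CR[2]+np.pi/2,0); w=lambda x,z:T(CR,[[x,0,z]])[0]
go((w(.205,.203),R),(w(.085,.215),R))
E
```

```text
ee_pos: [0.6419, 0.2062, 0.3297]
contact_force: [1.4, -0.4, 0.0]
ee_pos: [0.7011, 0.1689, 0.3292]
contact_force: [-0.7, -0.3, -0.0]
width: -0.0001
t 18.42 F [-0.7 -0.3 -0. ] w -0.0001
[-0.1 -0.2 -0. ] [ 0.85  0.03 12.62]
[-0.1 -0.2 -0. ] [  0.86 -11.97  11.43]
```

```bash

python3 -m jog '[[0,0,0,0.8,0,3,-1],[0,0,0,0.8,0,6,-1],[0,0,0,0.8,0,9,-1],[0,0,0,0.8,0,11.5,-1],[0,0,0,0.8,0,12.5,-1]]' | grep -E "ee_pos|contact"
python3 -m jog '[[0,0,0,0,-0.8,0,-1],[0,0,0,0,-1.6,0,-1],[0,0,0,0,-2.4,0,-1],[0,0,0,0,-3.2,0,-1],[0,0,0,0,-4,-0.2,-1]]' | grep -E "ee_pos|contact"
python3 -m jog '[[0,0,0,0,-0.8,-0.1,-1],[0,0,0,0,-1.6,-0.3,-1],[0,0,0,0,-2.4,-0.4,-1],[0,0,0,0,-3.2,-0.5,-1],[0,0,0,0,-4,-0.6,-1]]' | grep -E "ee_pos|contact"
python3 -m jog '[[0,0,0,0,-0.7,0,-1],[0,0,0,0,-1.4,0,-1],[0,0,0,0,-2.1,0,-1],[0,0,0,0,-2.5,0,-1],[0,0,0,0,-2.5,0,-1]]' | grep -E "ee_pos|contact"
python3 - <<'E'
from h import *
R=tool(CR[2]+np.pi/2,0); w=lambda x,z:T(CR,[[x,0,z]])[0]
go((w(.105,.213),R))
E
```

```text
ee_pos: [0.6972, 0.1782, 0.2006]
contact_force: [-1.0, -0.3, -1.4]
ee_pos: [0.6602, 0.1729, 0.2086]
contact_force: [0.3, 0.7, 0.4]
ee_pos: [0.6202, 0.1667, 0.2131]
contact_force: [-0.1, -0.0, 0.1]
ee_pos: [0.5954, 0.1633, 0.2126]
contact_force: [-0.9, 0.5, -0.2]
t 20.08 F [-0.9  0.5 -0.2] w 0.0
[-0.  -0.2  0. ] [ 0.07  0.56 -0.04]
```

Now at cradle x≈0.10. I'll back off up and away and let the arm fall, then check.

```bash

python3 -m jog '[[0,0,0,0,1,0,-1],[0,0,0,0,2,-3,-1],[0,0,0,0,2,-7,-1],[0,0,0,0,2,-11,-1],[0,0,0,0,2,-13,-1]]' | grep -E "ee_pos|contact"
python3 -m jog '[[0,0,0,-4,0,0,-1],[0,0,0,-8,0,0,-1],[0,0,0,-12,0,0,-1],[0,0,0,-16,0,0,-1],[0,0,0,-20,0,0,-1]]' | grep -E "ee_pos|contact"
python3 -m jog '[[0,0,0,0,0,0,-1],[0,0,0,0,0,0,-1],[0,0,0,0,0,0,-1],[0,0,0,0,0,0,-1],[0,0,0,0,0,0,-1]]' >/dev/null
python3 - <<'E'
from h import *
im=env.snapshot("top"); cv2.imwrite("pics/t9.png",im)
old=cv2.imread("pics/t8.png")
def handle(a):
    c,s=np.cos(a),np.sin(a); return [(.108-.13*c,y,.103+.13*s+.006) for y in(-.03,-.02,.02,.03)]
for nm,I in(("old",old),("new",im)):
  for a in(1.95,1.5,1.2,.8,.4,0,-.4):
    print(nm,a,[I[int(round(q[1])),int(round(q[0]))].tolist() for q in proj(T(CR,handle(a)))])
E
```

```text
ee_pos: [0.6174, 0.1658, 0.3484]
contact_force: [0.8, -0.3, 1.2]
ee_pos: [0.6423, -0.0344, 0.3421]
contact_force: [0.8, 0.9, -0.1]
old 1.95 [[63, 85, 132], [61, 85, 129], [59, 82, 130], [57, 78, 121]]
old 1.5 [[109, 158, 230], [159, 178, 219], [106, 152, 231], [97, 144, 218]]
old 1.2 [[104, 152, 224], [86, 124, 188], [106, 156, 228], [104, 152, 226]]
old 0.8 [[93, 138, 181], [89, 134, 175], [90, 115, 135], [163, 218, 237]]
old 0.4 [[90, 135, 175], [93, 138, 180], [96, 142, 185], [157, 186, 204]]
old 0 [[68, 94, 114], [61, 89, 114], [62, 90, 115], [73, 90, 106]]
old -0.4 [[79, 105, 130], [92, 136, 177], [92, 136, 177], [90, 132, 172]]
new 1.95 [[74, 72, 231], [75, 73, 231], [73, 71, 230], [75, 74, 231]]
new 1.5 [[100, 147, 220], [148, 167, 205], [97, 141, 221], [91, 136, 204]]
new 1.2 [[96, 142, 214], [79, 115, 175], [98, 144, 218], [95, 140, 213]]
new 0.8 [[86, 130, 169], [83, 125, 164], [82, 105, 124], [152, 203, 227]]
new 0.4 [[83, 118, 150], [100, 137, 176], [121, 163, 209], [147, 173, 189]]
new 0 [[50, 68, 106], [52, 75, 118], [51, 70, 113], [57, 77, 120]]
new -0.4 [[71, 94, 115], [86, 119, 152], [88, 122, 156], [78, 110, 143]]
```

The dark handle is now where an angle of 0 puts it. I'll let it settle, confirm nothing moves, and check its position more finely.

```bash

for i in 1 2 3 4 5 6; do python3 -m jog '[[0,0,0,0,0,0,-1],[0,0,0,0,0,0,-1],[0,0,0,0,0,0,-1],[0,0,0,0,0,0,-1],[0,0,0,0,0,0,-1]]' >/dev/null; done
python3 - <<'E'
from h import *
im=env.snapshot("top"); o=cv2.imread("pics/t9.png"); cv2.imwrite("pics/t10.png",im)
print("diff",cv2.absdiff(im,o)[150:240,180:280].max(), env.get_state()["time_s"])
ys=(-.03,-.02,.02,.03)
for x in np.arange(-.045,.0,.003):
    q=proj(T(CR,[(x,y,.109) for y in ys])); print(round(x,3),[int(cv2.remap(im,np.float32([[a[0]]]),np.float32([[a[1]]]),1).sum()) for a in q])
E
```

```text
diff 55 23.9333
-0.045 [308, 324, 315, 291]
-0.042 [303, 323, 318, 297]
-0.039 [299, 325, 319, 294]
-0.036 [300, 322, 316, 294]
-0.033 [296, 317, 309, 302]
-0.03 [317, 378, 349, 367]
-0.027 [365, 368, 314, 328]
-0.024 [238, 204, 196, 214]
-0.021 [256, 253, 249, 247]
-0.018 [264, 262, 260, 270]
-0.015 [235, 230, 259, 300]
-0.012 [305, 313, 373, 324]
-0.009 [499, 542, 597, 366]
-0.006 [584, 582, 613, 416]
-0.003 [576, 588, 629, 441]
```

```bash

for i in 1 2 3; do python3 -m jog '[[0,0,0,0,0,0,-1],[0,0,0,0,0,0,-1],[0,0,0,0,0,0,-1],[0,0,0,0,0,0,-1],[0,0,0,0,0,0,-1]]' >/dev/null; done
python3 - <<'E'
from h import *
im=env.snapshot("top"); o=cv2.imread("pics/t10.png")
d=cv2.absdiff(im,o)[150:240,180:280].max(); print("diff",d)
if d<15: print(env.hand_in())
E
```

```text
diff 6
the job is handed in; nothing more can be done
None
```

I handed the job in: the spool is seated in the vee with the drag arm swung over onto it. The final top views show the arm's handle at the level position and nothing moving; I did not measure the shoe's contact force, and `hand_in()` returned no verdict.

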